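# Switch on under the yellow guard

## Robot

A 6-joint arm with a two-finger parallel gripper is mounted at the origin on the work surface. World frame = base frame: x ahead of the robot, y to its left, z up, the work surface at z = 0. Lengths are in m, angles in rad, forces in N, time in s.
With the tool pointing down it reaches from about 0.325 to 0.775 m from the base axis. Payload 5.5 kg.
Tool frame: the origin (TCP) lies between the finger pads; the fingertips stand 19 mm ahead of it and the grasp point (between the pads) is the TCP; z points along the fingers, y is the line along which they close (so a half turn about z gives the same grasp; the last joint's range is limited). The gripper opens to 85 mm and grips with 20 to 120 N. Pads are 22 mm wide; open, the fingers measure 114 mm over their backs; the gripper's body (76 mm by 85 mm) begins 54 mm behind the grasp point. The pads swing forward as they close: fully open they stand 13 mm farther back than shut.
Start: joints at [1.117, 0.091, 1.231, -0, 1.82, -0.057], TCP at [0.232, 0.553, 0.25] pointing down, gripper open.
Joint ranges: [-2.87, 2.87], [-0.86, 2.18], [0.17, 2.46], [-1.51, 4.65], [0.06, 2.69], [-2.65, 2.65]. Speed limits (rad/s): [2.57, 2.57, 3.01, 3.14, 3.14, 3.14].

## Interface

Orientations are given as [roll, pitch, yaw] about the fixed x, y, z axes, in that order (R = Rz(yaw) Ry(pitch) Rx(roll)).
In Python, from plant import sense, camera, calibration, hand_in, recognise, pinpoint gives the robot as it stands. The module is installed in compiled form; this text tells all that it offers.
- The arm moves only by the shell command python3 -m crank 'ROWS' [FORCE]. ROWS is a JSON object of lists of equal length, an entry for each row: "claw": the finger opening in mm, from 0 to 85.4; "translation": the shift along the tool's x, y, z normalised to -1 to 1, where 1 is 20 mm, a list of three; "dr": the turn, a rotation vector about the tool's x, y, z normalised to -1 to 1, where 1 is 120 degrees, a list of three. In form: {"claw": [claw, ...], "translation": [[dx, dy, dz], ...], "dr": [[rx, ry, rz], ...]}. A call has 1 to 5 rows; each row shifts and turns the commanded pose from where the row before left it, along the tool's axes as they then stand; what a row does not reach is not made up. A row lasts 1/8 s, in which the tool goes at most 62.5 mm and 10.7 degrees, less where a joint would pass 70% of its speed; a pose out of reach is approached as far as the arm can. A call with a number of a shift or a turn outside -1 to 1 is refused whole. A call with a gripper value outside its range is refused whole. The fingers move at their own pace and stop on an object; FORCE is the grip in N (left out, the last holds). Time passes only in rows, so rows that do not move let the fingers close. It gives the time, the measured TCP pose, the force, the opening and the grip force at its end, in the units of the state.
- sense(): the state, without advancing time (a new reading comes with each control period).
- camera(name): name is "scene" or "top" or "wrist"; returns the picture (400x640x3 uint8, red, green, blue); there is no depth.
- calibration(name): a dict with "fx", "fy", "cx", "cy" (pixels), "xyz" and "orientation" of the camera in the world; the wrist camera has in their place "tool_from_camera" (4x4, takes a point from camera to tool coordinates, whose origin is the TCP and whose axes are the flange's). Camera axes: x right, y down, z forward; pixel columns grow to the right and rows downward; lengths in m; the calibration is good to about 2 mm. A picture is of the moment at which its call begins: read the wrist's pose just before it. calibration takes no time and is no camera call.
- hand_in(): hands the job in; it is judged then, once.
Trained networks look in the newest picture that a camera, given by its name, has taken for a name from the list of things; names that differ only in an ending like _2 or _b are one class to them, and where a whole thing is asked for, a point or a joint stands for the part that bears it (a point fixed in the world has none). Each returns a list of dicts, best first, with "score" (0 to 1); they miss things now and then, are a little off and sometimes report something else, mostly with a low value. They report only what shows in the picture. A call takes as long as a camera call.
- recognise(camera, query): "position" ([x, y, z] in m, in the coordinates of the camera as it stood for that picture, good to about 4 mm: the middle of the surface that is visible of it).
- pinpoint(camera, query): "position" ([x, y, z] in m, in the coordinates of the camera as it stood for that picture, good to about 4 mm: a listed point, or the origin of a listed thing).
The state is a dict: "t": time; "qpos": joint angles; "qvel": joint speeds; "joint_efforts": joint torques, N m; "eef_pos": TCP position; "ee_rot": TCP orientation; "contact_force": force on the tool from outside, world axes, zero at the start; "torque": the same for the moment, N m; "opening": finger opening in m; "grip_force": force on a finger pad.
Only numpy, scipy, OpenCV 4.12 (cv2) and the standard library are available. Lean on these libraries where they do the work, as an engineer would, in place of code of your own. Each camera call takes 0.05 s, during which the arm holds its last target. There are 200 camera calls.

## Task

Switch on the cell thermostat at the switch box with the yellow guard: lift that guard with the back of a finger, push the toggle beneath it all the way over to the hinge side, then let the guard drop fully shut over it again. Use touch alone: pinch nothing and press no harder than a hand would. Leave the red-guarded switch and the loose glassware and tools as they are.

Things in the scene. Friction and masses are not known exactly. Their poses are not given: they have to be found in the camera images.
- yellow_box: Grey steel switch box with the yellow guard, 150 (x) x 100 (y) x 60 (z) mm, bolted to the bench; origin at the centre of its underside, its flat top 60 mm above that; x points from its front (facing the robot, give or take its yaw) to its back, z up.
- yellow_guard (a joint): Hinge of the yellow flip-up guard (80 g cover over the toggle), rad: 0 = shut, grows as its front edge is lifted up and back, stop at 1.7. No spring, little friction: let go below about 0.95 it falls shut; beyond about 1.1 it falls back against its stop and stays open until its back (the clear top) is pushed forward below that angle again.
- yellow_hinge (a point): Middle of the yellow guard's hinge line (along y), 35 mm behind and 64 mm above the origin of yellow_box; axes as the box. The shut guard reaches from 2 mm behind it to 82 mm in front, 64 mm wide, 47 mm above it: yellow sides and front, clear top, open underneath. Fully open it rises 80 to 95 mm above the hinge and reaches 60 mm behind it.
- yellow_guard_tab (a point): Middle of the front edge of the yellow guard's lifting tab, on its underside; it turns with the guard. The tab is a yellow lip 50 mm wide and 5 mm thick at the top of the guard that sticks out 20 mm in front of its front wall; with the guard shut this point lies 102 mm in front of and 42 mm above the hinge line, 46 mm above the box's top.
- yellow_toggle (a joint): Toggle lever under the yellow guard, rad: 0 = off, leaning 0.5 rad towards the front; 1.0 = on, leaning 0.5 rad towards the back (the hinge side), against its stop. It stays wherever it is left (a stiff joint, about 1 to 2 N at the knob). It pivots on the box's top, 3 mm in front of and 60 mm above the box's origin.
- yellow_toggle_tip (a point): Centre of the white ball (14 mm diameter) on the end of the yellow box's 8 mm thick steel toggle lever, 36 mm from its pivot.
- red_box: Grey steel switch box with the red guard, 150 (x) x 100 (y) x 60 (z) mm, bolted to the bench; origin at the centre of its underside, its flat top 60 mm above that; x points from its front (facing the robot, give or take its yaw) to its back, z up.
- red_guard (a joint): Hinge of the red flip-up guard (80 g cover over the toggle), rad: 0 = shut, grows as its front edge is lifted up and back, stop at 1.7. No spring, little friction: let go below about 0.95 it falls shut; beyond about 1.1 it falls back against its stop and stays open until its back (the clear top) is pushed forward below that angle again.
- red_hinge (a point): Middle of the red guard's hinge line (along y), 35 mm behind and 64 mm above the origin of red_box; axes as the box. The shut guard reaches from 2 mm behind it to 82 mm in front, 64 mm wide, 47 mm above it: red sides and front, clear top, open underneath. Fully open it rises 80 to 95 mm above the hinge and reaches 60 mm behind it.
- red_guard_tab (a point): Middle of the front edge of the red guard's lifting tab, on its underside; it turns with the guard. The tab is a red lip 50 mm wide and 5 mm thick at the top of the guard that sticks out 20 mm in front of its front wall; with the guard shut this point lies 102 mm in front of and 42 mm above the hinge line, 46 mm above the box's top.
- red_toggle (a joint): Toggle lever under the red guard, rad: 0 = off, leaning 0.5 rad towards the front; 1.0 = on, leaning 0.5 rad towards the back (the hinge side), against its stop. It stays wherever it is left (a stiff joint, about 1 to 2 N at the knob). It pivots on the box's top, 3 mm in front of and 60 mm above the box's origin.
- red_toggle_tip (a point): Centre of the white ball (14 mm diameter) on the end of the red box's 8 mm thick steel toggle lever, 36 mm from its pivot.
- amber_bottle: Loose amber glass bottle with a black cap, 48 mm diameter, 110 mm tall; origin at the centre of its underside. A bystander, not to be moved.
- small_jar: Loose small glass jar with white lid, 40 mm diameter, 50 mm tall; origin at the centre of its underside. A bystander, not to be moved.
- beaker: Loose open glass beaker, 64 mm diameter, 85 mm tall; origin at the centre of its underside. A bystander, not to be moved.
- dish: Loose white ceramic dish, 80 mm diameter, 30 mm tall; origin at the centre of its underside. A bystander, not to be moved.
- stopper: Loose green stopper, 34 mm diameter, 50 mm tall; origin at the centre of its underside. A bystander, not to be moved.
- spatula: Loose spatula lying along its x, 170 mm long; origin at the centre of its underside. A bystander, not to be moved.

How it is judged:
On the way, in this order (a step that is already met when the one before it is completed fails the run):
1. the yellow guard is lifted while its toggle is still off (value of joint yellow_guard above 0.7 rad and value of joint yellow_toggle below 0.4 rad), for 0.05 s.
2. the toggle is pushed over to on under the raised guard (value of joint yellow_toggle above 0.85 rad and value of joint yellow_guard above 0.3 rad), for 0.05 s.
3. the guard drops shut (value of joint yellow_guard below 0.05 rad), for 0.2 s.
At the end, for the whole second after the job is handed in: The yellow guard is shut (below 0.05 rad) and at rest over its toggle, which is on (above 0.85 of 1.0 rad); the red guard is shut and the red toggle still off (value of joint each of yellow_guard, red_guard below 0.05 rad and value of joint yellow_toggle above 0.85 rad and value of joint red_toggle below 0.25 rad and velocity of joint yellow_guard between -0.1 and 0.1 rad/s); the robot touches nothing.
It fails at once if the red-guarded switch is operated (value of joint red_guard above 0.15 rad or value of joint red_toggle above 0.25 rad).
It fails at once if the guard or toggle is pinched or forced (more than 35 N) (contact force between the fingers and yellow_guard above 35 N or contact force between the fingers and yellow_toggle above 35 N).
It fails at once if a bystander is lifted, carried or shoved more than 20 mm (distance of any of amber_bottle, small_jar, beaker, dish, stopper, spatula from where it was at the start of the episode above 0.02 m).
It fails at once if a bystander is tipped over (angle between any of amber_bottle, small_jar, beaker, dish, stopper, spatula's own z axis and vertical above 0.5 rad).
It also fails if it takes over 58 s, if anything falls off the work surface, if the arm or the gripper's body presses on something with over 40 N, if the wrist force passes 120 N, or if a joint passes its speed limit or range.

## Working session

There is one attempt and no reset: what is moved stays moved. The work goes in short steps, Python scripts to look and compute and a shell command to move; the robot and the scene stay as the last step left them, time stands still between calls to the robot, and variables do not carry over. Pictures are saved under pics/ and viewed, at most 12 in all, crops included, and the job is handed in when it is done.

```bash
mkdir -p pics && cat > h.py <<'E'
import numpy as np, cv2
from scipy.spatial.transform import Rotation as R
from plant import *
def camT(n):
    c=calibration(n); T=np.eye(4)
    if n=="wrist":
        s=sense(); T[:3,:3]=R.from_euler('xyz',s['ee_rot']).as_matrix(); T[:3,3]=s['eef_pos']
        return T@np.array(c['tool_from_camera'])
    o=np.array(c['orientation']); T[:3,:3]=R.from_euler('xyz',o).as_matrix() if o.size==3 else o
    T[:3,3]=c['xyz']; return T
def find(n,q,f=pinpoint,k=2):
    T=camT(n); return [(round(d['score'],2),np.round((T@np.r_[d['position'],1])[:3],4).tolist()) for d in f(n,q)[:k]]
def snap(n,name):
    im=camera(n); cv2.imwrite(f'pics/{name}.png',cv2.cvtColor(im,cv2.COLOR_RGB2BGR)); return im
E
python3 - <<'E'
from h import *
s=sense(); print(s['t'],s['eef_pos'],s['ee_rot'],s['contact_force'],s['opening'])
for n in ['scene','top']:
    print(n,calibration(n)); snap(n,n)
    for q in ['yellow_box','yellow_hinge','yellow_guard_tab','yellow_toggle_tip','red_box','red_hinge','red_guard_tab','amber_bottle','small_jar','beaker','dish','stopper','spatula']:
        print(q,find(n,q))
print(calibration('wrist'))
print(sense()['t'])
E
```

```text
0.0 [0.2317537  0.55317336 0.24912596] [-3.13960930e+00 -1.63233064e-04  2.74481194e+00] [ 0.25786241  0.38891942 -0.19824922] 0.08550305025831625
scene {'fx': 368.20374526574744, 'fy': 368.20374526574744, 'cx': 321.8323816746942, 'cy': 192.81353654605687, 'xyz': array([ 1.15615747, -0.3368916 ,  0.74352432]), 'orientation': array([-2.27216409, -0.01186176,  1.13719247])}
yellow_box [(0.94, [0.5476, -0.1443, 0.0025]), (0.27, [0.4596, 0.1876, 0.1083])]
yellow_hinge [(0.97, [0.5997, -0.1475, 0.064])]
yellow_guard_tab [(0.88, [0.4904, -0.139, 0.1067])]
yellow_toggle_tip []
red_box [(0.94, [0.5252, 0.2035, 0.0023])]
red_hinge [(0.79, [0.5597, 0.2164, 0.0664]), (0.17, [0.5736, -0.0179, 0.0014])]
red_guard_tab [(0.88, [0.4598, 0.1897, 0.1045])]
amber_bottle [(0.94, [0.5743, -0.0214, 0.0016])]
small_jar [(0.64, [0.479, -0.0224, 0.0012]), (0.23, [0.5574, 0.2147, 0.0683])]
beaker [(0.61, [0.5666, 0.3757, 0.0028]), (0.21, [0.4796, -0.0197, -0.0014])]
dish [(0.94, [0.6671, -0.3644, 0.0013]), (0.56, [0.5979, -0.1487, 0.0656])]
stopper [(0.73, [0.4903, -0.3855, 0.0012])]
spatula [(0.82, [0.3023, 
[... 761 characters left out ...]
.57, [0.4802, -0.0263, -0.0004])]
beaker [(0.7, [0.5691, 0.3706, -0.0004])]
dish [(0.77, [0.6725, -0.3673, -0.0002])]
stopper [(0.44, [0.4919, -0.3858, 0.002])]
spatula [(0.74, [0.2974, 0.3503, 0.001]), (0.57, [0.4609, 0.1822, 0.108])]
{'fx': 358.8670216353885, 'fy': 358.8670216353885, 'cx': 315.2079637189969, 'cy': 197.27196067543, 'tool_from_camera': array([[-2.05678621e-04, -9.52275465e-01, -3.05239901e-01,
         7.71547347e-02],
       [ 9.99999655e-01, -4.41586240e-04,  7.03817526e-04,
        -7.14977344e-04],
       [-8.05017902e-04, -3.05239651e-01,  9.52275227e-01,
        -1.22830121e-01],
       [ 0.00000000e+00,  0.00000000e+00,  0.00000000e+00,
         1.00000000e+00]])}
1.4
```

View pictures.

View pics/scene.png

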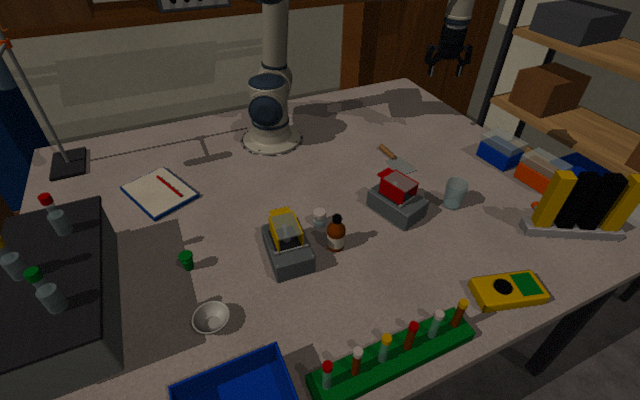

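View pics/top.png

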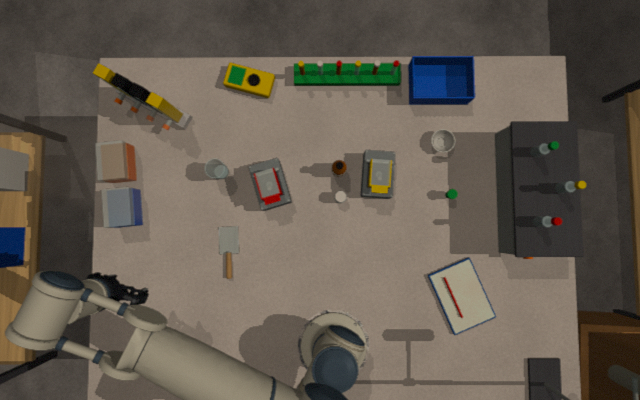

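```bash
M='[-0.8,-1,0]'; 
python3 -m crank '{"claw":[0,0,0,0,0],"translation":[[-0.8,-1,0],[-0.8,-1,0],[-0.8,-1,0],[-0.8,-1,0],[-0.8,-1,0]],"dr":[[0,0,0],[0,0,0],[0,0,0],[0,0,0],[0,0,0]]}' 20
python3 -m crank '{"claw":[0,0,0,0,0],"translation":[[-0.8,-1,0],[-0.8,-1,0],[-0.8,-1,0],[-0.8,-1,0],[-0.8,-1,0]],"dr":[[0,0,0],[0,0,0],[0,0,0],[0,0,0],[0,0,0]]}'
python3 -m crank '{"claw":[0,0,0,0,0],"translation":[[-0.8,-1,0],[-0.8,-1,0],[-0.8,-1,0],[-0.8,-1,0],[-0.8,-1,0]],"dr":[[0,0,0],[0,0,0],[0,0,0],[0,0,0],[0,0,0]]}'
python3 -m crank '{"claw":[0,0,0,0,0],"translation":[[-0.8,-1,0],[-0.8,-1,0],[-0.8,-1,0],[-0.8,-1,0],[-0.8,-1,0]],"dr":[[0,0,0],[0,0,0],[0,0,0],[0,0,0],[0,0,0]]}'
```

```text
t: 2.02
eef_pos: [0.2672, 0.4294, 0.2504]
ee_rot: [3.141, 0.0, 2.745]
contact_force: [-0.3, 0.8, 0.5]
opening: -0.0001
grip_force: 0.0
t: 2.65
eef_pos: [0.3023, 0.3063, 0.2504]
ee_rot: [3.141, 0.0, 2.745]
contact_force: [0.6, -0.2, -0.1]
opening: -0.0001
grip_force: 0.0
t: 3.28
eef_pos: [0.3374, 0.1831, 0.2505]
ee_rot: [3.141, 0.0, 2.745]
contact_force: [0.3, -0.1, 0.7]
opening: 0.0
grip_force: 0.0
t: 3.9
eef_pos: [0.3726, 0.06, 0.2505]
ee_rot: [3.141, 0.001, 2.745]
contact_force: [0.3, 0.3, -0.8]
opening: 0.0002
grip_force: 0.0
```

```bash
cd . 
python3 -m crank '{"claw":[0,0,0,0,0],"translation":[[-0.57,-0.98,0],[-0.57,-0.98,0],[-0.57,-0.98,0],[-0.57,-0.98,0],[-0.57,-0.98,0]],"dr":[[0,0,0],[0,0,0],[0,0,0],[0,0,0],[0,0,0]]}'
python3 -m crank '{"claw":[0,0,0,0],"translation":[[-0.57,-0.98,0],[-0.57,-0.98,0],[-0.57,-0.98,0],[-0.57,-0.98,0]],"dr":[[0,0,0],[0,0,0],[0,0,0],[0,0,0]]}'
python3 -m crank '{"claw":[0,0,0],"translation":[[0,0,0],[0,0,0],[0,0,0]],"dr":[[0,0,-0.08],[0,0,-0.08],[0,0,0]]}'
python3 - <<'E'
from h import *
snap('wrist','w1')
for q in ['yellow_box','yellow_hinge','yellow_guard_tab']:
    print(q,find('wrist',q))
camera('top')
for q in ['yellow_box','yellow_hinge','yellow_guard_tab']:
    print(q,find('top',q))
s=sense();print(s['t'],s['eef_pos'],s['ee_rot'],s['qpos'])
E
```

```text
t: 4.53
eef_pos: [0.3871, -0.0524, 0.2505]
ee_rot: [3.141, 0.001, 2.745]
contact_force: [-0.1, 0.4, -0.0]
opening: -0.0002
grip_force: 0.0
t: 5.03
eef_pos: [0.3989, -0.1423, 0.2504]
ee_rot: [-3.142, 0.0, 2.745]
contact_force: [-0.6, -0.7, 0.6]
opening: 0.0
grip_force: 0.0
t: 5.4
eef_pos: [0.3989, -0.1416, 0.2504]
ee_rot: [-3.142, 0.0, 3.078]
contact_force: [-0.6, -0.0, -0.0]
opening: 0.0001
grip_force: 0.0
yellow_box []
yellow_hinge []
yellow_guard_tab []
yellow_box [(0.96, [0.5517, -0.1488, -0.0011])]
yellow_hinge [(0.81, [0.5953, -0.148, 0.065]), (0.59, [0.5557, -0.144, -0.0018])]
yellow_guard_tab [(0.97, [0.4915, -0.1464, 0.1052])]
5.8 [ 0.398904   -0.14150813  0.25032011] [-3.14152686e+00  1.06512562e-04  3.07917951e+00] [-4.21290420e-01 -3.87154338e-01  1.66271389e+00 -2.52901576e-05
  1.86591026e+00 -1.92968095e+00]
```

View pics/w1.png

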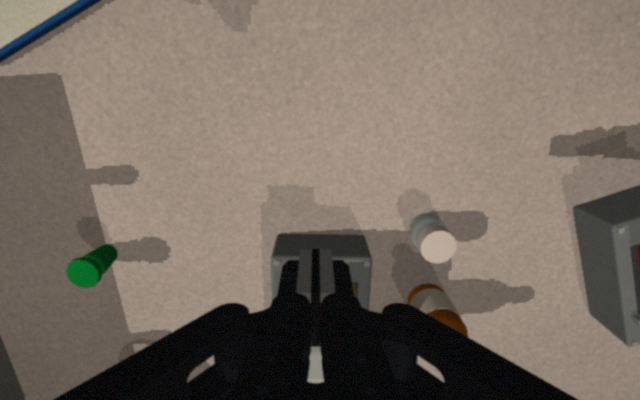

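```bash
cd . 
python3 -m crank '{"claw":[0,0,0,0,0],"translation":[[0.2,1,0],[0.2,1,0],[0.2,1,0],[0.2,1,0],[0,1,0]],"dr":[[0,0,0],[0,0,0],[0,0,0],[0,0,0],[0,0,0]]}'
python3 - <<'E'
from h import *
im=snap('wrist','w2')
for q in ['yellow_box','yellow_hinge','yellow_guard_tab']:
    print(q,find('wrist',q))
camera('scene')
for q in ['yellow_box','yellow_hinge','yellow_guard_tab']:
    print(q,find('scene',q))
s=sense();print(s['t'],s['eef_pos'],s['ee_rot'])
np.save('w2T.npy',camT('wrist'))
E
```

```text
t: 6.42
eef_pos: [0.3889, -0.0401, 0.2504]
ee_rot: [-3.142, 0.0, 3.079]
contact_force: [-0.1, 0.3, -0.1]
opening: -0.0001
grip_force: 0.0
yellow_box [(0.82, [0.5552, -0.1483, -0.001])]
yellow_hinge [(0.29, [0.4571, 0.1875, 0.1076])]
yellow_guard_tab [(0.94, [0.4964, -0.1469, 0.103])]
yellow_box [(0.74, [0.5491, -0.1453, -0.0001])]
yellow_hinge [(0.58, [0.5978, -0.1477, 0.0649]), (0.55, [0.4618, 0.1892, 0.1053])]
yellow_guard_tab [(0.8, [0.4916, -0.1388, 0.1075]), (0.41, [0.4788, -0.0198, -0.0001])]
6.825 [ 0.38909951 -0.04132584  0.25021254] [-3.14141969e+00 -1.42817037e-04  3.07886431e+00]
```

View pics/w2.png

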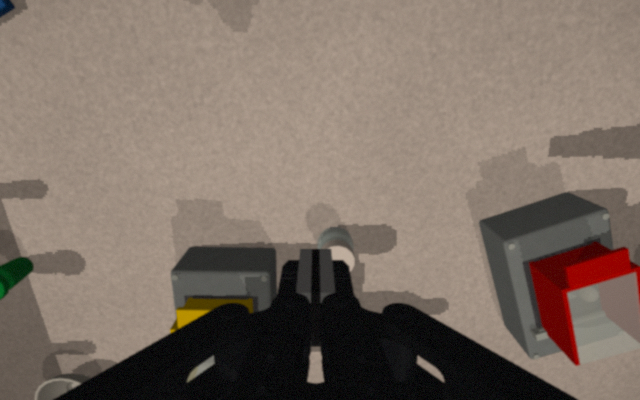

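```bash
cd . 
python3 - <<'E'
from h import *
c=calibration('wrist'); T=np.load('w2T.npy')
def bp(u,v,z):
    d=T[:3,:3]@[(u-c['cx'])/c['fx'],(v-c['cy'])/c['fy'],1]; return np.round(T[:3,3]+d*(z-T[2,3])/d[2],4)
print(bp(173,274,.06),bp(276,272,.06),bp(190,247,0),bp(275,247,0),'tab',bp(188,299,.106),bp(253,299,.106))
im=cv2.imread('pics/w2.png'); cv2.imwrite('pics/w2c.png',cv2.resize(im[230:340,150:300],None,fx=5,fy=5,interpolation=cv2.INTER_CUBIC))
E
```

```text
[ 0.4822 -0.1881  0.06  ] [ 0.4864 -0.0868  0.06  ] [ 0.4817 -0.1912  0.    ] [ 0.4878 -0.0943  0.    ] tab [ 0.482  -0.1576  0.106 ] [ 0.4855 -0.1018  0.106 ]
```

View pics/w2c.png

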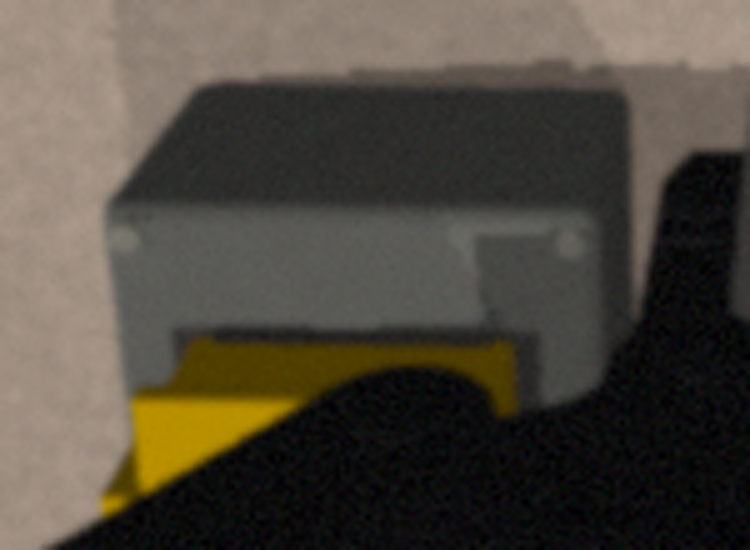

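```bash
cd . 
python3 - <<'E'
from h import *
c=calibration('wrist'); T=np.load('w2T.npy')
def bp(u,v,z):
    u=150+u/5;v=230+v/5
    d=T[:3,:3]@[(u-c['cx'])/c['fx'],(v-c['cy'])/c['fy'],1]; return np.round(T[:3,3]+d*(z-T[2,3])/d[2],4)
print('top',bp(108,208,.06),bp(600,212,.06),'bot',bp(200,85,0),bp(628,90,0),'wall',bp(180,340,.064),bp(522,337,.064),'tab',bp(133,396,.106))
E
```

```text
top [ 0.4795 -0.189   0.06  ] [ 0.4865 -0.0928  0.06  ] bot [ 0.4817 -0.1912  0.    ] [ 0.4891 -0.0938  0.    ] wall [ 0.5075 -0.1782  0.064 ] [ 0.5111 -0.1103  0.064 ] tab [ 0.4915 -0.1692  0.106 ]
```

```bash
cd . 
python3 -m crank '{"claw":[0,0,0,0,0],"translation":[[-0.2,-1,0],[-0.2,-1,0],[-0.2,-1,0],[-0.2,-1,0],[0,-1,0]],"dr":[[0,0,0],[0,0,0],[0,0,0],[0,0,0],[0,0,0]]}'
python3 -m crank '{"claw":[0,0,0,0,0],"translation":[[0,0,0],[0,0,0],[0,0,0],[0,0,0],[0,0,0]],"dr":[[0,-0.075,0],[0,-0.075,0],[0,-0.075,0],[0,-0.075,0],[0,-0.075,0]]}'
python3 -m crank '{"claw":[0,0,0,0,0],"translation":[[0.44,0,0.9],[0.44,0,0.9],[0.44,0,0.9],[0.44,0,0.9],[0,0,0]],"dr":[[0,0,0],[0,0,0],[0,0,0],[0,0,0],[0,0,0]]}'
python3 -c "
from h import *
s=sense();print(s['qpos']);T=R.from_euler('xyz',s['ee_rot']).as_matrix();print(T)"
```

```text
t: 7.45
eef_pos: [0.3988, -0.1428, 0.2501]
ee_rot: [3.142, -0.0, 3.079]
contact_force: [-0.5, -0.3, -1.3]
opening: -0.0002
grip_force: 0.0
t: 8.07
eef_pos: [0.4437, -0.1732, 0.2594]
ee_rot: [3.114, 0.751, 3.077]
contact_force: [0.7, -0.1, -0.2]
opening: 0.0003
grip_force: 0.0
t: 8.7
eef_pos: [0.4659, -0.1717, 0.1813]
ee_rot: [3.113, 0.744, 3.076]
contact_force: [-0.4, 0.0, -0.0]
opening: 0.0005
grip_force: 0.0
[-0.70621955 -0.81061943  2.20287408  0.48268782  1.17370318 -2.27888551]
[[-0.73389725  0.04579678  0.67771489]
 [ 0.04804095  0.99872563 -0.01546565]
 [-0.67755951  0.02120787 -0.73516211]]
```

```bash
cd . 
python3 -m crank '{"claw":[0,0,0,0,0],"translation":[[0.66,0.35,0.42],[0.66,0.35,0.42],[0.66,0.35,0.42],[0.66,0.35,0.42],[0,0,0]],"dr":[[0,0.02,0],[0,0.02,0],[0,0.02,0],[0,0,0],[0,0,0]]}'
python3 -c "
from h import *
s=sense();print(s['qpos']);T=R.from_euler('xyz',s['ee_rot']).as_matrix();print(T)"
```

```text
t: 9.32
eef_pos: [0.448, -0.1417, 0.1247]
ee_rot: [3.118, 0.622, 3.082]
contact_force: [-0.6, 0.6, 0.8]
opening: 0.0002
grip_force: 0.0
[-0.60343746 -0.82381615  2.26554272  0.35498785  1.1839368  -2.1704124 ]
[[-0.81138177  0.04527224  0.58276071]
 [ 0.04804357  0.99878793 -0.01070025]
 [-0.58253879  0.01931591 -0.81257335]]
```

```bash
cd . 
python3 -m crank '{"claw":[0,0,0],"translation":[[0.2,0,0.63],[0.2,0,0.63],[0,0,0]],"dr":[[0,0,0],[0,0,0],[0,0,0]]}'
python3 - <<'E'
from h import *
s=sense();print(s['eef_pos'],s['qpos'])
im=snap('scene','s2'); cv2.imwrite('pics/s2c.png',cv2.cvtColor(cv2.resize(im[150:300,220:400],None,fx=4,fy=4,interpolation=cv2.INTER_CUBIC),cv2.COLOR_RGB2BGR))
print(find('scene','yellow_guard_tab'),find('scene','yellow_hinge'))
print(find('wrist','yellow_guard_tab') if camera('wrist') is not None else 0)
E
```

```text
t: 9.7
eef_pos: [0.4561, -0.1414, 0.0976]
ee_rot: [3.116, 0.619, 3.081]
contact_force: [-0.3, -0.3, 0.3]
opening: 0.0
grip_force: 0.0
[ 0.45609564 -0.14138342  0.09759337] [-0.58722303 -0.78220756  2.29089657  0.35660826  1.11827822 -2.17821497]
[(0.74, [0.4891, -0.1412, 0.1043]), (0.64, [0.5953, -0.1474, 0.0629])] [(0.6, [0.5945, -0.1469, 0.0642])]
[]
```

View pics/s2c.png

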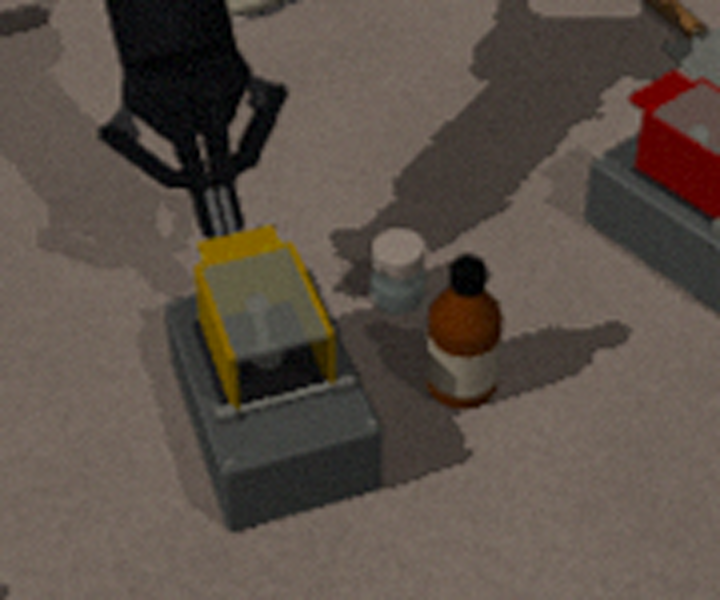

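```bash
cd . 
python3 -m crank '{"claw":[0,0,0],"translation":[[-0.49,0.05,0.35],[-0.49,0.05,0.35],[0,0,0]],"dr":[[0,0,0],[0,0,0],[0,0,0]]}'
python3 -m crank '{"claw":[0,0,0,0],"translation":[[-0.12,0,-0.16],[-0.5,0,-0.22],[-0.5,0,-0.22],[0,0,0]],"dr":[[0,0,0],[0,0,0],[0,0,0],[0,0,0]]}'
python3 - <<'E'
from h import *
im=snap('scene','s3'); cv2.imwrite('pics/s3c.png',cv2.cvtColor(cv2.resize(im[150:300,220:400],None,fx=4,fy=4,interpolation=cv2.INTER_CUBIC),cv2.COLOR_RGB2BGR))
print(find('scene','yellow_guard_tab'))
E
```

```text
t: 10.32
eef_pos: [0.4809, -0.1406, 0.1]
ee_rot: [3.118, 0.622, 3.083]
contact_force: [0.2, -0.2, 0.2]
opening: -0.0003
grip_force: 0.0
t: 10.82
eef_pos: [0.4927, -0.142, 0.1245]
ee_rot: [3.119, 0.625, 3.083]
contact_force: [0.1, 0.6, 0.2]
opening: -0.0001
grip_force: 0.2
[(0.65, [0.5029, -0.1418, 0.1323])]
```

View pics/s3c.png

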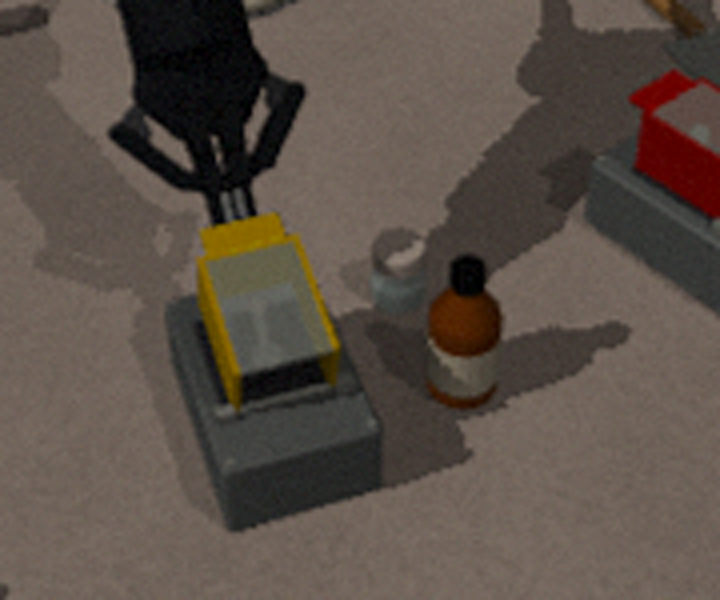

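```bash
cd . 
python3 -m crank '{"claw":[0,0,0,0],"translation":[[-0.5,0,-0.22],[-0.55,0,-0.06],[-0.55,0,-0.06],[-0.55,0,-0.06]],"dr":[[0,0,0],[0,0,0],[0,0,0],[0,0,0]]}'
python3 -m crank '{"claw":[0,0,0,0],"translation":[[-0.54,0,0.1],[-0.54,0,0.1],[-0.54,0,0.1],[0,0,0]],"dr":[[0,0,0],[0,0,0],[0,0,0],[0,0,0]]}'
python3 -m crank '{"claw":[0,0,0,0],"translation":[[-0.48,0,0.26],[-0.48,0,0.26],[-0.48,0,0.26],[0,0,0]],"dr":[[0,0,0],[0,0,0],[0,0,0],[0,0,0]]}'
python3 - <<'E'
from h import *
im=snap('scene','s4'); cv2.imwrite('pics/s4c.png',cv2.cvtColor(cv2.resize(im[120:300,220:400],None,fx=3.3,fy=3.3,interpolation=cv2.INTER_CUBIC),cv2.COLOR_RGB2BGR))
print(find('scene','yellow_guard_tab'),find('scene','yellow_toggle_tip'))
E
```

```text
t: 11.42
eef_pos: [0.5228, -0.1437, 0.1547]
ee_rot: [3.118, 0.622, 3.082]
contact_force: [-0.3, 0.1, -0.6]
opening: -0.0003
grip_force: 0.1
t: 11.92
eef_pos: [0.5525, -0.1452, 0.1685]
ee_rot: [3.118, 0.622, 3.083]
contact_force: [0.3, 0.4, 0.1]
opening: 0.0001
grip_force: 0.0
t: 12.42
eef_pos: [0.5849, -0.1468, 0.1722]
ee_rot: [3.118, 0.622, 3.083]
contact_force: [-0.0, 0.4, -0.0]
opening: 0.0001
grip_force: 0.0
[(0.66, [0.6445, -0.1516, 0.1579])] [(0.53, [0.5344, -0.1422, 0.0932])]
```

View pics/s4c.png

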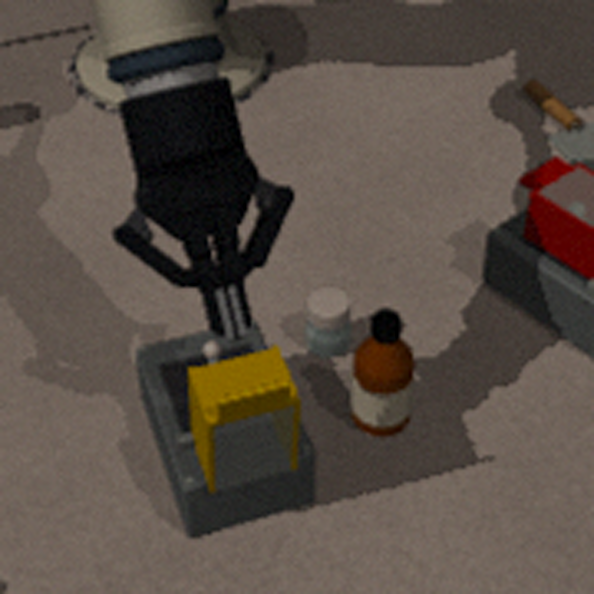

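```bash
cd . 
python3 -m crank '{"claw":[0,0,0,0,0],"translation":[[0.81,0,-0.58],[0.81,0,-0.58],[0.81,0,-0.58],[0.81,0,-0.58],[0.81,0,-0.58]],"dr":[[0,0,0],[0,0,0],[0,0,0],[0,0,0],[0,0,0]]}'
python3 -m crank '{"claw":[0,0,0,0,0],"translation":[[0.55,0,0.77],[0.55,0,0.77],[0.55,0,0.77],[0.55,0,0.77],[0,0,0]],"dr":[[0,0,0],[0,0,0],[0,0,0],[0,0,0],[0,0,0]]}'
python3 - <<'E'
from h import *
for n in ['scene','top']:
    camera(n); print(find(n,'yellow_toggle_tip'))
E
```

```text
t: 13.2
eef_pos: [0.4839, -0.1423, 0.1721]
ee_rot: [3.118, 0.622, 3.083]
contact_force: [-0.2, -0.6, 0.0]
opening: -0.0
grip_force: 0.0
t: 13.82
eef_pos: [0.4841, -0.1401, 0.0931]
ee_rot: [3.115, 0.618, 3.081]
contact_force: [-0.5, -0.2, -0.4]
opening: 0.0003
grip_force: 0.0
[(0.59, [0.5323, -0.1401, 0.0941])]
[(0.38, [0.5382, -0.1482, 0.0926])]
```

```bash
cd . 
python3 -m crank '{"claw":[0,0,0,0],"translation":[[-0.415,0,0.275],[-0.415,0,0.275],[-0.415,0,0.275],[0,0,0]],"dr":[[0,0,0],[0,0,0],[0,0,0],[0,0,0]]}'
python3 -m crank '{"claw":[0,0,0],"translation":[[-0.405,0,0.29],[-0.405,0,0.29],[0,0,0]],"dr":[[0,0,0],[0,0,0],[0,0,0]]}'
python3 - <<'E'
from h import *
for n in ['scene','top']:
    camera(n); print(find(n,'yellow_toggle_tip'))
E
```

```text
t: 14.52
eef_pos: [0.5154, -0.1421, 0.0974]
ee_rot: [3.118, 0.622, 3.083]
contact_force: [0.8, 0.4, 0.2]
opening: 0.0002
grip_force: 0.0
t: 14.9
eef_pos: [0.5353, -0.1431, 0.0975]
ee_rot: [3.118, 0.622, 3.083]
contact_force: [0.1, 0.9, 0.1]
opening: -0.0
grip_force: 0.0
[]
[]
```

```bash
cd . 
for i in 1; do python3 -m crank '{"claw":[0,0],"translation":[[-0.12,0,0.087],[-0.12,0,0.087]],"dr":[[0,0,0],[0,0,0]]}'; done
python3 -m crank '{"claw":[0],"translation":[[-0.08,0,0.058]],"dr":[[0,0,0]]}'
python3 - <<'E'
from h import *
im=snap('scene','s5'); cv2.imwrite('pics/s5c.png',cv2.cvtColor(cv2.resize(im[120:300,220:400],None,fx=3.3,fy=3.3,interpolation=cv2.INTER_CUBIC),cv2.COLOR_RGB2BGR))
print(find('scene','yellow_toggle_tip'),sense()['contact_force'])
E
```

```text
t: 15.35
eef_pos: [0.5406, -0.1435, 0.0975]
ee_rot: [3.118, 0.622, 3.082]
contact_force: [-1.5, -1.3, -0.7]
opening: -0.0001
grip_force: 0.7
t: 15.48
eef_pos: [0.5426, -0.1436, 0.0972]
ee_rot: [3.118, 0.622, 3.082]
contact_force: [-1.9, -0.5, -1.1]
opening: 0.0003
grip_force: 0.7
[(0.59, [0.574, -0.0202, -0.001])] [-0.32521762 -0.50023464 -0.37973756]
```

View pics/s5c.png

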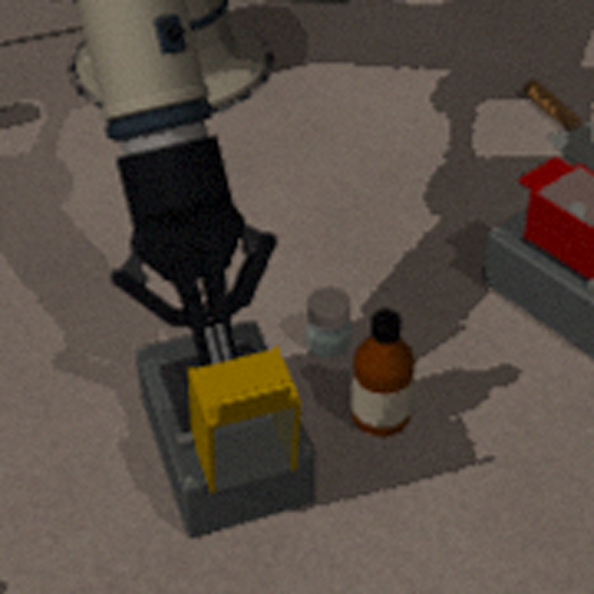

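```bash
cd . 
python3 -m crank '{"claw":[0],"translation":[[-0.08,0,0.058]],"dr":[[0,0,0]]}' | sed -n '2p;4p'
python3 -m crank '{"claw":[0],"translation":[[-0.06,0,0.044]],"dr":[[0,0,0]]}'| sed -n '2p;4p'
python3 -m crank '{"claw":[0],"translation":[[-0.06,0,0.044]],"dr":[[0,0,0]]}'| sed -n '2p;4p'
```

```text
eef_pos: [0.5444, -0.1436, 0.0972]
contact_force: [-1.9, -0.7, 0.2]
eef_pos: [0.546, -0.1436, 0.0972]
contact_force: [-0.8, -0.8, -1.3]
eef_pos: [0.5473, -0.1436, 0.097]
contact_force: [-7.3, 0.2, 0.7]
```

```bash
cd . 
python3 -m crank '{"claw":[0,0,0,0,0],"translation":[[0.81,0,-0.58],[0.81,0,-0.58],[0.81,0,-0.58],[-0.58,0,-0.81],[-0.58,0,-0.81]],"dr":[[0,0,0],[0,0,0],[0,0,0],[0,0,0],[0,0,0]]}'
python3 -m crank '{"claw":[0,0,0,0,0],"translation":[[0,0,0],[0,0,0],[0,0,0],[0,0,0],[0,0,-0.5]],"dr":[[0,0.074,0],[0,0.074,0],[0,0.074,0],[0,0.074,0],[0,0,0]]}'
python3 -m crank '{"claw":[0,0,0,0,0],"translation":[[0,0,-1],[0,0,-1],[0,0,-1],[0,0,-1],[0,0,-1]],"dr":[[0,0,0],[0,0,0],[0,0,0],[0,0,0],[0,0,0]]}'
python3 - <<'E'
from h import *
for n in ['scene','top']:
    snap(n,n+'6'); print(find(n,'yellow_toggle_tip'),find(n,'yellow_guard_tab'))
im=cv2.imread('pics/top6.png'); cv2.imwrite('pics/top6c.png',cv2.resize(im[130:220,320:430],None,fx=6,fy=6,interpolation=cv2.INTER_CUBIC))
E
```

```text
t: 16.58
eef_pos: [0.488, -0.142, 0.1388]
ee_rot: [3.118, 0.624, 3.082]
contact_force: [1.4, -0.4, 0.9]
opening: 0.0001
grip_force: 0.0
t: 17.2
eef_pos: [0.4892, -0.1416, 0.1453]
ee_rot: [3.121, -0.002, 3.098]
contact_force: [-0.9, 0.3, -0.1]
opening: 0.0002
grip_force: 0.0
t: 17.82
eef_pos: [0.4872, -0.144, 0.2493]
ee_rot: [3.123, 0.004, 3.096]
contact_force: [0.0, 0.2, -0.2]
opening: -0.0
grip_force: 0.0
[(0.53, [0.557, 0.2163, 0.0633])] [(0.76, [0.645, -0.1524, 0.1571])]
[(0.29, [0.5512, -0.1467, -0.002])] [(0.77, [0.6512, -0.1584, 0.1593]), (0.57, [0.4582, 0.1843, 0.1061])]
```

View pics/top6c.png

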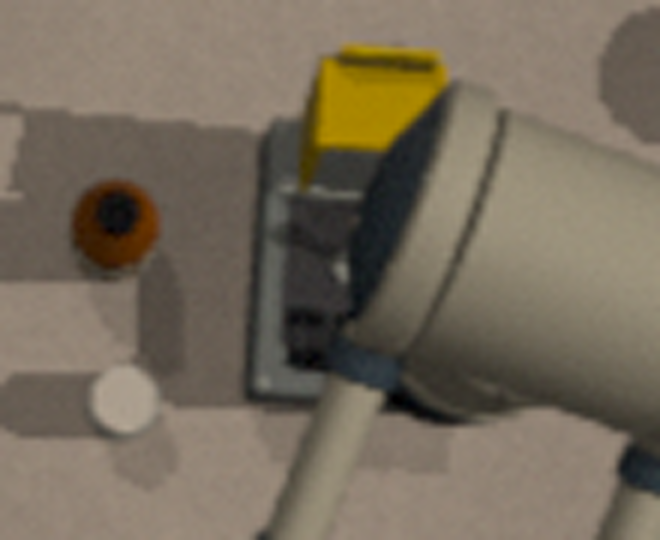

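```bash
cd . 
python3 - <<'E'
from h import *
c=calibration('top');T=camT('top')
def pr(p):
    q=np.linalg.inv(T)@np.r_[p,1]; return np.round([c['fx']*q[0]/q[2]+c['cx'],c['fy']*q[1]/q[2]+c['cy']],1)
for n,p in dict(on=[.5715,-.1465,.0916],off=[.538,-.145,.0916],mid=[.5545,-.1455,.096],on085=[.5668,-.1465,.094],bottlecap=[.5735,-.0215,.11],hingeL=[.593,-.117,.064]).items(): 
    q=pr(p);print(n,q,(q-[320,130])*6)
E
```

```text
on [379.  167.1] [354.  222.6]
off [378.7 177.7] [352.2 286.2]
mid [378.9 172.3] [353.4 253.8]
on085 [379.1 168.5] [354.6 231. ]
bottlecap [339.3 165.7] [115.8 214.2]
hingeL [368.6 161.7] [291.6 190.2]
```

```bash
cd . 
python3 -m crank '{"claw":[0,0,0,0,0],"translation":[[0,-1,0],[0,-1,0],[0,-1,0],[0,-1,0],[0,-1,0]],"dr":[[0,0,0],[0,0,0],[0,0,0],[0,0,0],[0,0,0]]}'
python3 - <<'E'
from h import *
snap('top','top7'); print(find('top','yellow_toggle_tip'),find('top','yellow_guard_tab'))
im=cv2.imread('pics/top7.png'); a=cv2.resize(im[130:220,340:430],None,fx=6,fy=6,interpolation=cv2.INTER_CUBIC)
cv2.imwrite('pics/top7c.png',a)
snap('wrist','w7'); print(find('wrist','yellow_toggle_tip'))
snap('scene','s7'); print(find('scene','yellow_toggle_tip'))
E
```

```text
t: 18.75
eef_pos: [0.4827, -0.2455, 0.2452]
ee_rot: [3.122, 0.002, 3.096]
contact_force: [0.8, 0.0, 0.8]
opening: 0.0001
grip_force: 0.0
[(0.36, [0.5734, -0.1526, 0.0915])] [(0.76, [0.6451, -0.1611, 0.1616])]
[(0.82, [0.5704, -0.1473, 0.092])]
[]
```

View pics/top7c.png

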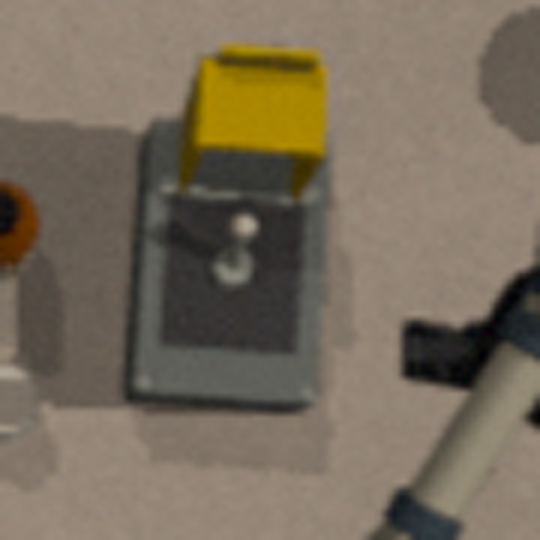

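```bash
cd . 
python3 -m crank '{"claw":[0,0,0,0,0],"translation":[[-1,0,0],[-1,0,0],[-1,0,0],[-1,0,0],[-1,0,0]],"dr":[[0,0,0],[0,0,0],[0,0,0],[0,0,0],[0,0,0]]}'
python3 -m crank '{"claw":[0,0,0,0,0],"translation":[[-1,0,0],[-1,0,0],[-1,0,0],[-1,0,0],[-1,0,0]],"dr":[[0,0,0],[0,0,0],[0,0,0],[0,0,0],[0,0,0]]}'
python3 -m crank '{"claw":[0,0,0,0,0],"translation":[[0,1,0],[0,1,0],[0,1,0],[0,1,0],[0,1,0]],"dr":[[0,0,0],[0,0,0],[0,0,0],[0,0,0],[0,0,0]]}'
```

```text
t: 19.73
eef_pos: [0.5836, -0.2475, 0.2458]
ee_rot: [3.122, 0.003, 3.097]
contact_force: [-0.5, -0.5, -0.5]
opening: 0.0
grip_force: 0.0
t: 20.35
eef_pos: [0.6835, -0.2519, 0.246]
ee_rot: [3.122, 0.003, 3.097]
contact_force: [-0.9, -1.0, -0.1]
opening: 0.0001
grip_force: 0.0
t: 20.98
eef_pos: [0.687, -0.1513, 0.2483]
ee_rot: [3.123, 0.003, 3.097]
contact_force: [0.3, -0.1, -0.1]
opening: 0.0002
grip_force: 0.0
```

```bash
cd . 
python3 -m crank '{"claw":[0,0,0,0,0],"translation":[[0,0,1],[0,0,1],[0,0,1],[0,0,0.95],[0,0,0]],"dr":[[0,0,0],[0,0,0],[0,0,0],[0,0,0],[0,0,0]]}' | sed -n '2p;4p'
python3 -m crank '{"claw":[0,0,0,0],"translation":[[0.5,0,0],[0.5,0,0],[0.5,0,0],[0,0,0]],"dr":[[0,0,0],[0,0,0],[0,0,0],[0,0,0]]}'| sed -n '2p;4p'
python3 -m crank '{"claw":[0,0,0,0],"translation":[[0.4,0,0],[0.4,0,0],[0.4,0,0],[0,0,0]],"dr":[[0,0,0],[0,0,0],[0,0,0],[0,0,0]]}'| sed -n '2p;4p'
python3 -c "
from h import *
camera('scene');print(find('scene','yellow_guard_tab'))"
```

```text
eef_pos: [0.6866, -0.1512, 0.1659]
contact_force: [0.1, -0.3, 1.0]
eef_pos: [0.6569, -0.1503, 0.1697]
contact_force: [-0.3, -0.6, -0.9]
eef_pos: [0.633, -0.149, 0.1687]
contact_force: [0.2, 0.0, -0.0]
[(0.61, [0.6096, -0.1493, 0.173])]
```

```bash
cd . 
python3 -m crank '{"claw":[0,0,0,0],"translation":[[0.4,0,0],[0.4,0,0],[0.4,0,0],[0,0,0]],"dr":[[0,0,0],[0,0,0],[0,0,0],[0,0,0]]}'| sed -n '2p;4p'
python3 -m crank '{"claw":[0,0,0,0],"translation":[[0.4,0,0],[0.4,0,0],[0.3,0,0],[0,0,0]],"dr":[[0,0,0],[0,0,0],[0,0,0],[0,0,0]]}'| sed -n '2p;4p'
python3 -c "
from h import *
camera('scene');print(find('scene','yellow_guard_tab'))"
```

```text
eef_pos: [0.609, -0.148, 0.1688]
contact_force: [-0.2, -0.1, 1.2]
eef_pos: [0.5872, -0.1469, 0.1687]
contact_force: [0.6, 0.0, -0.6]
[(0.85, [0.5074, -0.1431, 0.1372])]
```

```bash
cd . 
python3 -m crank '{"claw":[0,0,0,0,0],"translation":[[0,0,-1],[0,0,-1],[0,0,-1],[0,0,-1],[0,0,0]],"dr":[[0,0,0],[0,0,0],[0,0,0],[0,0,0],[0,0,0]]}'
python3 - <<'E'
from h import *
im=snap('scene','s8'); print(find('scene','yellow_guard_tab'),find('scene','yellow_toggle_tip'))
print(find('scene','red_guard_tab'),sense()['t'])
cv2.imwrite('pics/s8c.png',cv2.cvtColor(cv2.resize(im[120:300,220:400],None,fx=3.3,fy=3.3,interpolation=cv2.INTER_CUBIC),cv2.COLOR_RGB2BGR))
E
```

```text
t: 24.42
eef_pos: [0.5881, -0.1488, 0.2521]
ee_rot: [3.124, 0.008, 3.096]
contact_force: [0.5, 0.2, -0.4]
opening: 0.0
grip_force: 0.0
[(0.82, [0.4914, -0.1384, 0.1092])] []
[(0.74, [0.4598, 0.186, 0.1061])] 24.625
```

View pics/s8c.png

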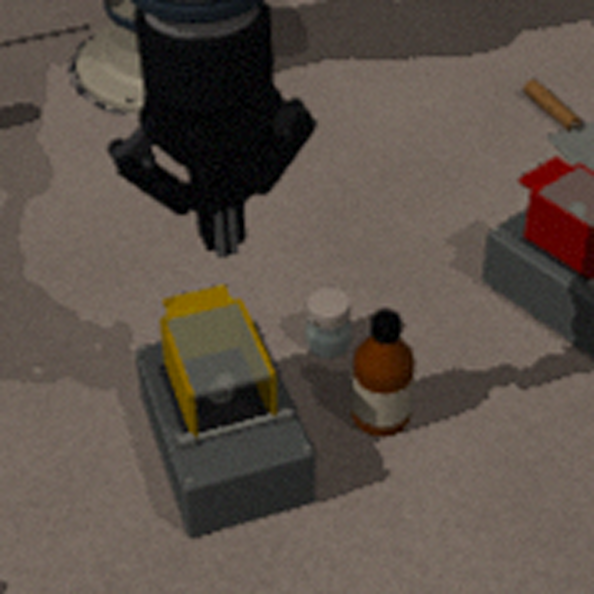

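```bash
cd . 
python3 -m crank '{"claw":[0,0,0],"translation":[[0,0,0],[0,0,0],[0,0,0]],"dr":[[0,0,0],[0,0,0],[0,0,0]]}'
python3 -c "
from plant import *
print(hand_in())"
```

```text
t: 25.0
eef_pos: [0.5872, -0.1484, 0.2483]
ee_rot: [3.122, 0.002, 3.096]
contact_force: [-0.9, -1.2, 0.9]
opening: 0.0001
grip_force: 0.0
the job is handed in; nothing more can be done
None
```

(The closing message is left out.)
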